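Bring the roller press to pressure with the T-key

ROBOT

A 6-joint arm with a two-finger parallel gripper is mounted at the origin on the work surface. World frame = base frame: x ahead of the robot, y to its left, z up, the work surface at z = 0. Lengths are in m, angles in rad, forces in N, time in s.
With the tool pointing down it reaches from about 0.275 to 0.85 m from the base axis. Payload 5.2 kg.
Tool frame: the origin (TCP) lies at the very end of the fingers, on their centre line; the grasp point (between the pads) lies 19 mm behind it; y points along the fingers, x is the direction in which the jaws open and shut, and the axes are right-handed (so a half turn about y gives the same grasp; the last joint's range is limited). The gripper opens to 85 mm and grips with 20 to 120 N. Pads are 22 mm wide; open, the fingers measure 114 mm over their backs; the gripper's body (76 mm by 85 mm) begins 54 mm behind the grasp point. The pads swing forward as they close: fully open they stand 13 mm farther back than shut.
Start: joints at [0.903, 0.259, 1.535, -0, 1.348, -0.203], TCP at [0.247, 0.492, 0.231] pointing down, gripper open.
Joint ranges: [-3.14, 3.14], [-0.91, 2.08], [0.19, 2.58], [-1.22, 4.36], [0.22, 2.71], [-3.12, 3.12]. Speed limits (rad/s): [2.57, 2.57, 3.14, 3.14, 3.14, 3.14].

INTERFACE

Orientations are given as a unit quaternion [w, x, y, z].
In Python, from station import robot gives the robot as it stands.
- The arm moves only by the tool servo_tool, never from a script. Its argument "moves" is a list of rows, each an object with "slide": the shift along the tool's x, y, z in cm, a list of three; "dr": the turn, a rotation vector about the tool's x, y, z in rad, a list of three; "jaw": the closure, from 0 (fully open) to 1 (shut). In form: [{"slide": [tx, ty, tz], "dr": [wx, wy, wz], "jaw": jaw}, ...]. A call has 1 to 20 rows; each row is the pose to reach, as a shift and turn from the pose measured when the call began, along the tool's axes at that moment; what a row does not reach only later rows make up. A row lasts 1/10 s, in which the tool goes at most 50 mm and 8.59 degrees, less where a joint would pass 70% of its speed; a pose out of reach is approached as far as the arm can. A call with a gripper value outside its range is refused whole. The fingers move at their own pace and stop on an object; the grip force is fixed at half the most. Time passes only in rows, so rows that repeat a pose let the fingers close. It gives the time, the measured TCP pose, the force and the opening at its end, in the units of the state.
- robot.sense(): the state, without advancing time (a new reading comes with each control period).
- robot.camera(name): name is "scene" or "top"; returns a dict with "color" (420x560x3 uint8, red, green, blue), "range_z" (420x560 float32, m along the optical axis (not along the pixel's ray), 0 where there is no reading), "fx", "fy", "cx", "cy" (pixels), "k1" (the pictures are not rectified: a ray, as slopes to the right and down, at radius r is drawn at 1 + k1 r^2 times it, then the intrinsics apply), "extrinsics" (4x4, takes a point from world to camera coordinates). Camera axes: x right, y down, z forward; pixel columns grow to the right and rows downward; lengths in m; the calibration is good to about 2 mm. A picture is of the moment at which its call begins.
- robot.close_job(): hands the job in, once; it reports no verdict.
The state is a dict: "time": time; "joint_positions": joint angles; "joint_vel": joint speeds; "effort": joint torques, N m; "position": TCP position; "eef_rot": TCP orientation; "ft_force": force on the tool from outside, world axes, zero at the start; "moment": the same for the moment, N m; "finger_gap": finger opening in m.
Only numpy, scipy, OpenCV 4.12 (cv2) and the standard library are available. Lean on these libraries where they do the work, as an engineer would, in place of code of your own. Each camera call takes 0.05 s, during which the arm holds its last target. There are 200 camera calls.

TASK

Take the T-key from its block and lower it down the tower of the roller press until its socket drops fully over the square stem at the bottom, feeling for the square without leaning on it; then turn it clockwise until the rollers meet and the screw comes up firm, without forcing it. Lift the key out and stand it upright in its own hole in the block again, leaving the other tools alone.

Things in the scene. Friction and masses are not known exactly. Their poses are not given: they have to be found in the camera images.
- key_grip (a point): Loose T-key, 0.2 to 0.35 kg, upright in its hole in the tool block: dark wooden cross-bar 90 mm long, 16 wide, 20 high, on a 12 mm steel shank with a round steel socket, 26 mm across, at the foot. This point is the bar's centre, 128 mm straight above the socket's mouth; x along the bar, z up. The socket's square hole is 15.6 mm wide, 18 mm deep, sides parallel to the bar's sides.
- key_mouth (a point): Centre of the T-key's lower end, where the square hole opens. Same axes as key_grip.
- press: Fixed bench roller press, a dark iron frame 250 mm wide and 170 mm deep with two rubber rollers one above the other; a round tower stands on the middle of its top bridge, which is 110 mm above the bench. A fixed crank sticks out 215 mm to its -y side, up to 110 mm high. Origin under the frame's middle on the bench; x from its front to its back, z up.
- bore_mouth (a point): Centre of the tower's open top on the press, 180 mm above the bench. The tower is 41 mm across outside, its rim flared to 47 mm. The bore runs straight down, 29 mm across, with a lead-in about 6 mm wider in its top 8 mm. Axes as the press.
- stem_seat (a point): Point on the bore's axis 86 mm below bore_mouth, axes as the press: top of the round collar on which the key's mouth rests when fully down. On the collar stands the screw's square stem, 14 mm wide, 16 mm high, top edges chamfered. Its flats may stand at any angle, not measured; beyond about 7 degrees off square (four ways round) the key stops on the stem's top, 16 mm above this point.
- pressure_screw (a joint): Turn of the screw, rad, growing clockwise seen from above; 0.1 to 0.4 at the start. It turns evenly at about 0.1 N m, and stays where it is left, until the rollers meet at 1.10, where it stops dead. Turning the key to about 0.3 to 0.6 N m there is firm; 1 N m is too much. The socket has some 7 degrees of play on the stem either way, and the key gives a little in the grip.
- top_roller_axis (a point): Middle of the top roller's axis (roller 28 mm across, 150 mm long). It moves straight down 4 mm per rad of the screw until the rollers meet.
- key_hole (a point): Centre, at the top face, of the T-key's own hole in the fixed wooden tool block (80 x 180 mm, 60 mm high). Round, 31 mm across and 50 mm deep with a flat floor: standing in it, the key's mouth is 50 mm below this point. x across the block, y along it, z up; the two 14 mm holes farther along y are for punches.
- punch_mid (a point): Bystander: steel punch, 12 mm across and 115 mm long, standing loose in the tool block 108 mm from the key; this point is half-way up it.
- maul_mid (a point): Bystander: stitcher's maul standing on its pale head on the bench, head 76 mm across, 184 mm tall in all; this point is 50 mm above its foot.
- spool_mid (a point): Bystander: thread spool standing on the bench, 52 mm across and 65 mm tall; this point is half-way up it.
Not all that is in view belongs to the job. Of the things that look like the part that bears key_grip, the smallest one is meant.

How it is judged:
By the outcome, as a careful person would: the job done as asked, in the order asked, and still so for the second after the job is handed in, with the robot touching nothing.
It also fails if it takes over 72 s, if anything falls off the work surface, if the arm or the gripper's body presses on something with over 40 N, if the wrist force passes 120 N, or if a joint passes its speed limit or range.

## Working session

There is one attempt and no reset: what is moved stays moved. The work goes in short steps, Python scripts to look and compute and a tool call to move; the robot and the scene stay as the last step left them, time stands still between calls to the robot, and variables do not carry over. Pictures are saved under pics/ and viewed, about 8 in all and at most 12, crops included, and the job is handed in when it is done.

Besides the shell and the picture viewer there is one more tool, called after "Emit:" by a JSON object that holds its "op" and its "data". servo_tool: Moves the arm, as the interface text tells. Its arguments: {"type":"object","properties":{"moves":{"type":"array","items":{"type":"object","properties":{"slide":{"type":"array","items":{"type":"number"}},"dr":{"type":"array","items":{"type":"number"}},"jaw":{"type":"number"}}}}},"required":["moves"]}

```bash
mkdir -p pics; ls
cat > h.py <<'E'
from station import robot
import numpy as np, cv2
from scipy.spatial.transform import Rotation as R
def cam(n,save=None):
    c=robot.camera(n)
    if save: cv2.imwrite(f'pics/{save}.png',c['color'][:,:,::-1])
    return c
def ray(c,u,v):
    xd=np.array([(u-c['cx'])/c['fx'],(v-c['cy'])/c['fy']]); x=xd.copy()
    for _ in range(20): x=xd/(1+c['k1']*(x@x))
    E=c['extrinsics']; d=E[:3,:3].T@np.r_[x,1]; o=-E[:3,:3].T@E[:3,3]
    return o,d
def onz(c,u,v,z):
    o,d=ray(c,u,v); return o+d*(z-o[2])/d[2]
def pt(c,u,v):
    o,d=ray(c,u,v); return o+d*c['range_z'][int(round(v)),int(round(u))]
def cloud(c):
    K=np.array([[c['fx'],0,c['cx']],[0,c['fy'],c['cy']],[0,0,1.]])
    h,w=c['range_z'].shape; u,v=np.meshgrid(np.arange(w),np.arange(h))
    xd=np.stack([(u-c['cx'])/c['fx'],(v-c['cy'])/c['fy']],-1); x=xd.copy()
    for _ in range(20): x=xd/(1+c['k1']*(x**2).sum(-1,keepdims=True))
    P=np.dstack([x,np.ones((h,w))])*c['range_z'][...,None]
    E=c['extrinsics']; return (P-E[:3,3])@E[:3,:3]
def proj(c,p):
    q=c['extrinsics'][:3,:3]@p+c['extrinsics'][:3,3]; x=q[:2]/q[2]; x=x*(1+c['k1']*(x@x))
    return x*[c['fx'],c['fy']]+[c['cx'],c['cy']]
E
python3 - <<'E'
from h import *
for n in('scene','top'):
    c=cam(n,n+'0'); print(n,c['fx'],c['k1'],(-c['extrinsics'][:3,:3].T@c['extrinsics'][:3,3]).round(3),c['extrinsics'][:3,:3].round(2).tolist())
a=cv2.imread('pics/scene0.png');print(robot.sense())
E
```

```text
pics
scene 381.24706522797976 -0.04613385754782675 [ 0.888 -0.283  0.659] [[0.86, 0.51, -0.02], [0.35, -0.61, -0.71], [-0.37, 0.6, -0.71]]
top 522.2940247079206 -0.17669747312998849 [0.48  0.198 1.443] [[0.02, -1.0, -0.0], [-1.0, -0.02, -0.07], [0.07, 0.0, -1.0]]
{'time': 0.1, 'joint_positions': array([ 9.03226726e-01,  2.59273798e-01,  1.53599680e+00,  1.64270638e-05,
        1.34796586e+00, -2.02830836e-01]), 'joint_vel': array([ 0.00024657, -0.00056903, -0.00188311, -0.00188499,  0.00021814,
        0.00143861]), 'effort': array([ 2.82805871e-03, -4.46965063e+01, -2.91247702e+01, -3.44275377e-04,
        6.14873978e-03, -2.10864192e-05]), 'position': array([0.24619498, 0.4912936 , 0.23054653]), 'eef_rot': array([-0.60151008,  0.60189823,  0.37087075, -0.37196643]), 'ft_force': array([ 0.08125956, -0.02916164,  0.91037037]), 'moment': array([0.02140196, 0.02797188, 0.02612766]), 'finger_gap': 0.08517908854731693}
```

View pics/scene0.png

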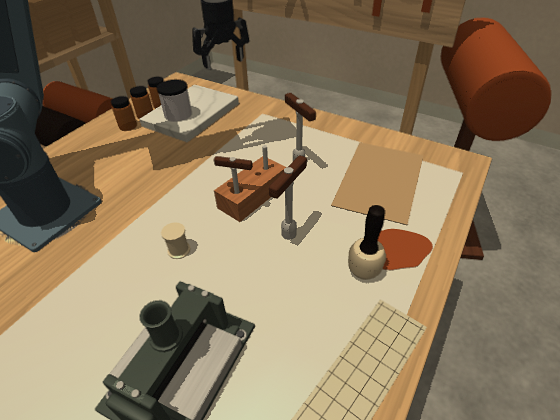

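View pics/top0.png

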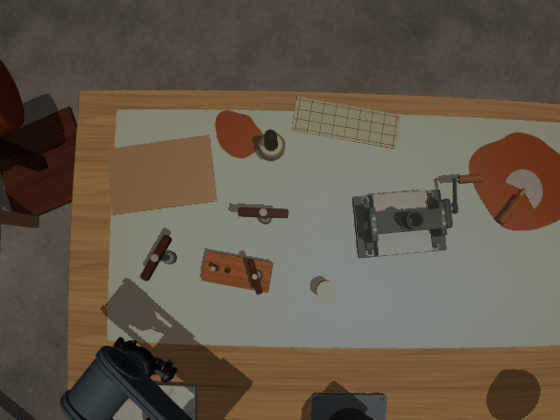

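Lookalikes for the T-key, as top / scene pixels: in the block (255,275)/(233,163); on the bench (263,212)/(289,175); on the bench (157,257)/(300,107). The one in the block, which also looks smallest, is my choice. I'll check it in a close crop and measure.

Run:
```python
from h import *
c=cam('top'); t=c['color']; P=cloud(c); s=cam('scene'); S=cloud(s)
A=cv2.resize(t[235:305,190:290],None,fx=4,fy=4,interpolation=3)
B=cv2.resize(s['color'][85:245,200:330],None,fx=3,fy=3,interpolation=3)
C=cv2.resize(t[180:265,345:465],None,fx=3.3,fy=3.3,interpolation=3)
im=np.zeros((600,800,3),np.uint8); im[:280,:400]=A; im[:480,400:790]=B; im[300:580,:396]=C[:280]
cv2.imwrite('pics/crop1.png',im[:,:,::-1])
print('valid',(c['range_z']>0).mean())
def rep(name,m):
    q=P[m]; r=cv2.minAreaRect((q[:,:2]*1000).astype(np.float32)); print(name,len(q),np.round(r[0],1),np.round(r[1],1),round(r[2],1),'z',q[:,2].min().round(3),np.median(q[:,2]).round(3),q[:,2].max().round(3))
for n,(u0,u1,v0,v1) in dict(key=(235,280,250,300),k2=(230,295,200,225),k3=(135,175,230,285)).items():
    m=np.zeros(t.shape[:2],bool); m[v0:v1,u0:u1]=1
    z=P[...,2]; m&=z>.1; rep(n,m)
m=np.zeros(t.shape[:2],bool); m[240:300,195:280]=1; rep('block',m&(abs(P[...,2]-.06)<.008))
m=np.zeros(t.shape[:2],bool); m[180:265,345:460]=1; rep('towertop',m&(P[...,2]>.165)); rep('bridge',m&(abs(P[...,2]-.11)<.012))
# scene cloud too
z=S[...,2]
for n,(u0,u1,v0,v1),lo,hi in (('key s',(210,256,150,190),.12,.2),('tower s',(130,185,290,350),.168,.2),('bridge s',(90,260,280,420),.1,.12)):
    m=np.zeros(z.shape,bool); m[v0:v1,u0:u1]=1; m&=(z>lo)&(z<hi); q=S[m]; r=cv2.minAreaRect((q[:,:2]*1000).astype(np.float32)); print(n,len(q),r,q[:,2].max())
```

```text
valid 0.9958886054421768
key 251 [430.5 234.7] [88.8 85.7] 7.1 z 0.132 0.148 1.443
k2 480 [543.1 249.4] [120.6 113.2] 83.1 z 0.108 0.187 1.443
k3 533 [494.2 377.8] [100.9 347.1] 11.6 z 0.101 0.187 1.443
block 1725 [435.2 314.6] [179.7  81.2] 81.1 z 0.053 0.06 0.068
towertop 219 [521.4  20. ] [ 44.  362.1] 20.1 z 0.165 0.179 1.443
bridge 1633 [ 585.7 -158.6] [128.5 273.6] 18.7 z 0.098 0.109 0.122
key s 394 ((428.5252990722656, 259.3946228027344), (90.60362243652344, 17.598682403564453), 17.595041275024414) 0.1516135891794633
tower s 540 ((576.741943359375, -130.9979705810547), (45.67619705200195, 44.9167366027832), 31.57933807373047) 0.18223814670241612
bridge s 4616 ((578.5440063476562, -141.10714721679688), (93.67988586425781, 221.49700927734375), 7.35199499130249) 0.11989398757736007
```

View pics/crop1.png

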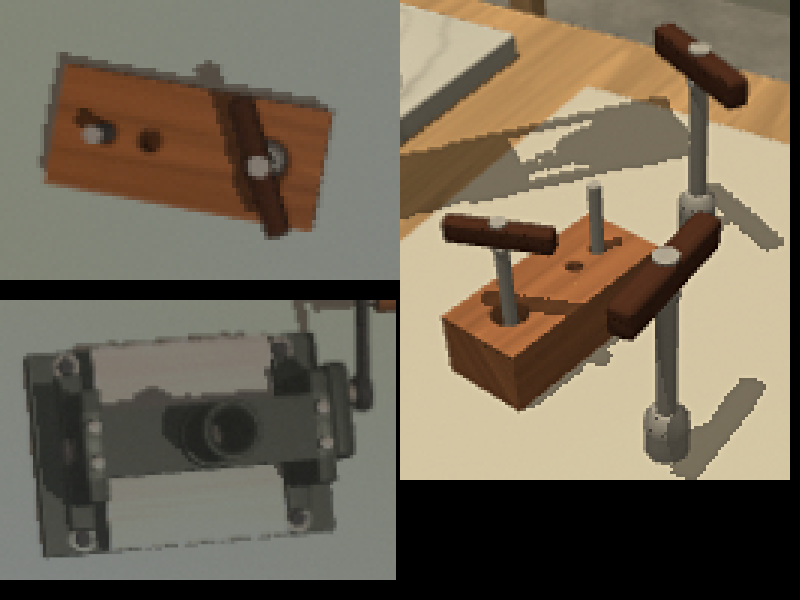

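The crop (top view upper left, scene view right) shows that the block's key, at scene (233,163), is clearly the smallest of the three, with its shank in the block's large hole. The tower mouth is at top (415,219). Next I'll refine the positions.

Run:
```python
from h import *
from scipy.optimize import least_squares
c=cam('top'); P=cloud(c); s=cam('scene'); S=cloud(s)
def fit(q):
    h=cv2.convexHull((q[:,:2]*1000).astype(np.float32)); return np.round(cv2.minEnclosingCircle(h)[0],1),round(cv2.minEnclosingCircle(h)[1],1)
for n,Q,I,kb,tb in (('top',P,c,(235,280,250,300),(390,440,195,245)),('scene',S,s,(210,256,150,190),(130,185,290,350))):
    m=np.zeros(Q.shape[:2],bool); m[kb[2]:kb[3],kb[0]:kb[1]]=1; m&=(Q[...,2]>.125)&(Q[...,2]<.17)
    q=Q[m];r=cv2.minAreaRect((q[:,:2]*1000).astype(np.float32));print(n,'key',len(q),r)
    # steel dot on bar
    cc=I['color'].astype(int); d=m&(cc.min(-1)>100); v,u=np.nonzero(d); 
    if len(u): print('dot px',u.mean(),v.mean(),len(u),'->',onz(I,u.mean(),v.mean(),.149).round(4))
    m=np.zeros(Q.shape[:2],bool); m[tb[2]:tb[3],tb[0]:tb[1]]=1; m&=(Q[...,2]>.174)&(Q[...,2]<.19)
    print('tower',m.sum(),fit(Q[m]),'zmed',np.median(Q[m][:,2]))
    cnt=cv2.findContours(m.astype(np.uint8),cv2.RETR_EXTERNAL,2)[0]; k=max(cnt,key=cv2.contourArea); e=cv2.fitEllipse(k); print('ellipse',e,onz(I,*e[0],.18).round(4))
st=robot.sense(); r=R.from_quat(np.roll(st['eef_rot'],-1)); print('tool x',r.apply([1,0,0]).round(3),'y',r.apply([0,1,0]).round(4),'z',r.apply([0,0,1]).round(3))
```

```text
top key 243 ((427.32171630859375, 263.49822998046875), (90.31521606445312, 16.518354415893555), 16.930084228515625)
dot px 254.16666666666666 276.1111111111111 18 -> [0.4278 0.263  0.149 ]
tower 132 (array([ 576.1, -129.2]), 23.1) zmed 0.17917170807141486
ellipse ((414.85784912109375, 218.4164581298828), (15.225481986999512, 17.103374481201172), 178.11572265625) [ 0.5762 -0.1287  0.18  ]
scene key 388 ((428.93060302734375, 259.44659423828125), (90.37679290771484, 18.03301429748535), 17.29109001159668)
dot px 230.04 159.28 25 -> [0.4255 0.2566 0.149 ]
tower 422 (array([ 577. , -131.2]), 23.6) zmed 0.17938325528265622
ellipse ((154.84283447265625, 313.7670593261719), (26.044897079467773, 33.236167907714844), 59.76276779174805) [ 0.5779 -0.1321  0.18  ]
tool x [ 0.448  0.894 -0.001] y [-4.e-04 -5.e-04 -1.e+00] z [-0.894  0.448  0.   ]
```

```bash
cat > g.py <<'E'
from h import *
def go(x,y,z,yaw_deg):
    st=robot.sense(); r=R.from_quat(np.roll(st['eef_rot'],-1)); a=np.radians(yaw_deg)
    X=np.array([np.cos(a),np.sin(a),0]); Y=np.array([0,0,-1.]); T=R.from_matrix(np.c_[X,Y,np.cross(X,Y)])
    print('slide',(100*r.inv().apply(np.array([x,y,z])-st['position'])).round(2),'dr',(r.inv()*T).as_rotvec().round(3))
    print('t',st['time'],'pos',st['position'].round(4),'yaw',np.degrees(np.arctan2(*r.apply([1,0,0])[1::-1])).round(2),'F',st['ft_force'].round(1),'M',st['moment'].round(2),'gap',round(st['finger_gap'],4),'q6',st['joint_positions'][5].round(2))
if __name__=='__main__':
    import sys; go(*map(float,sys.argv[1:5]))
E
python3 g.py .428 .261 .23 107.2
```

```text
slide [-12.47   0.11 -26.57] dr [-0.    -0.765 -0.001]
t 0.3 pos [0.2464 0.4915 0.231 ] yaw 63.37 F [-1.1 -0.7  0.7] M [ 0.05 -0.04 -0.02] gap 0.0854 q6 -0.2
```

Emit:
{"op": "servo_tool", "data": {"moves": [{"slide":[-3,0,-6.5],"dr":[0,-0.14,0],"jaw":0},{"slide":[-6,0,-13],"dr":[0,-0.28,0],"jaw":0},{"slide":[-9,0,-19.5],"dr":[0,-0.42,0],"jaw":0},{"slide":[-12.47,0.1,-26.57],"dr":[0,-0.56,0],"jaw":0},{"slide":[-12.47,0.1,-26.57],"dr":[0,-0.7,0],"jaw":0},{"slide":[-12.47,0.1,-26.57],"dr":[0,-0.765,0],"jaw":0},{"slide":[-12.47,0.1,-26.57],"dr":[0,-0.765,0],"jaw":0},{"slide":[-12.47,0.1,-26.57],"dr":[0,-0.765,0],"jaw":0},{"slide":[-12.47,3,-26.57],"dr":[0,-0.765,0],"jaw":0},{"slide":[-12.47,6,-26.57],"dr":[0,-0.765,0],"jaw":0},{"slide":[-12.47,6,-26.57],"dr":[0,-0.765,0],"jaw":0},{"slide":[-12.47,6,-26.57],"dr":[0,-0.765,0],"jaw":0}]}}

```text
time: 1.5
position: [0.4273, 0.2616, 0.1713]
eef_rot: [0.42, -0.419, -0.569, 0.57]
ft_force: [-0.2, 0.5, -0.3]
finger_gap: 0.0854
```

Run:
```python
from g import *
go(.428,.261,.117,107.2)
s=cam('scene');t=cam('top'); im=np.zeros((600,800,3),np.uint8)
im[:480,:390]=cv2.resize(s['color'][85:245,180:310],None,fx=3,fy=3,interpolation=3); im[:280,400:800]=cv2.resize(t['color'][235:305,200:300],None,fx=4,fy=4)
cv2.imwrite('pics/g1.png',im[:,:,::-1])
```

```text
slide [-0.07  5.43 -0.06] dr [-0.002  0.001 -0.   ]
t 1.5 pos [0.4273 0.2616 0.1713] yaw 107.24 F [-0.2  0.5 -0.3] M [ 0.02 -0.02  0.05] gap 0.0854 q6 -1.55
```

View pics/g1.png

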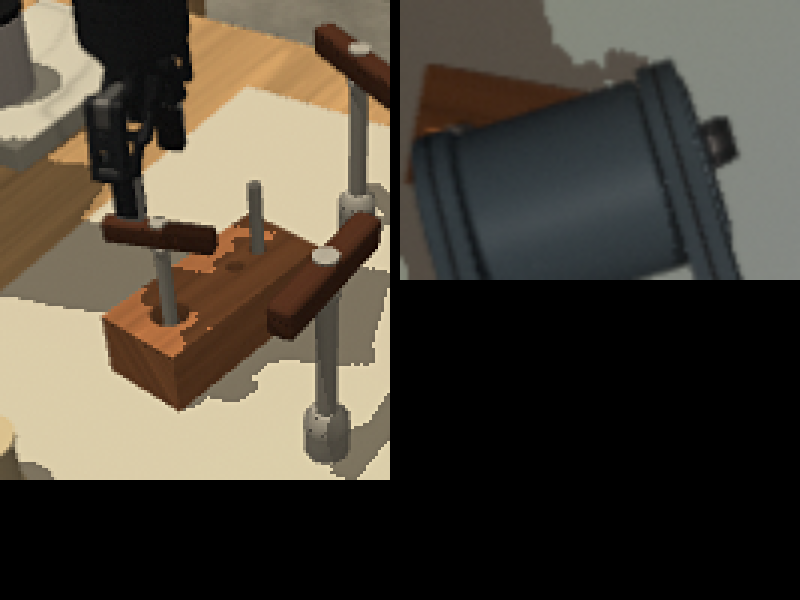

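The view shows the open fingers straddling the bar, one on each side, with the bar's dot at crop (157,222). I'll descend and grip.

Emit:
{"op": "servo_tool", "data": {"moves": [{"slide":[-0.07,2.5,-0.06],"dr":[0,0,0],"jaw":0},{"slide":[-0.07,4.5,-0.06],"dr":[0,0,0],"jaw":0},{"slide":[-0.07,5.4,-0.06],"dr":[0,0,0],"jaw":0},{"slide":[-0.07,5.4,-0.06],"dr":[0,0,0],"jaw":0},{"slide":[-0.07,5.4,-0.06],"dr":[0,0,0],"jaw":0.5},{"slide":[-0.07,5.4,-0.06],"dr":[0,0,0],"jaw":1},{"slide":[-0.07,5.4,-0.06],"dr":[0,0,0],"jaw":1},{"slide":[-0.07,5.4,-0.06],"dr":[0,0,0],"jaw":1},{"slide":[-0.07,5.4,-0.06],"dr":[0,0,0],"jaw":1},{"slide":[-0.07,5.4,-0.06],"dr":[0,0,0],"jaw":1},{"slide":[-0.07,5.4,-0.06],"dr":[0,0,0],"jaw":1},{"slide":[-0.07,5.4,-0.06],"dr":[0,0,0],"jaw":1}]}}

```text
time: 2.8
position: [0.4299, 0.2615, 0.1191]
eef_rot: [-0.419, 0.42, 0.57, -0.568]
ft_force: [-0.3, 0.7, 6.2]
finger_gap: 0.0151
```

```bash
python3 g.py .428 .261 .317 107.2
```

```text
slide [ 1.000e-02 -1.979e+01  1.400e-01] dr [ 0.003  0.001 -0.   ]
t 2.8 pos [0.4299 0.2615 0.1191] yaw 107.24 F [-0.3  0.7  6.2] M [-0.02  0.11 -0.  ] gap 0.0151 q6 -1.55
```

Emit:
{"op": "servo_tool", "data": {"moves": [{"slide":[0,-1.5,0],"dr":[0,0,0],"jaw":1},{"slide":[0,-3.5,0],"dr":[0,0,0],"jaw":1},{"slide":[0,-6,0],"dr":[0,0,0],"jaw":1},{"slide":[0,-9,0],"dr":[0,0,0],"jaw":1},{"slide":[0,-12,0],"dr":[0,0,0],"jaw":1},{"slide":[0,-15.5,0],"dr":[0,0,0],"jaw":1},{"slide":[0,-18,0],"dr":[0,0,0],"jaw":1},{"slide":[0,-20,0],"dr":[0,0,0],"jaw":1},{"slide":[0,-20,0],"dr":[0,0,0],"jaw":1},{"slide":[0,-20,0],"dr":[0,0,0],"jaw":1}]}}

```text
time: 3.8
position: [0.4289, 0.2611, 0.3179]
eef_rot: [-0.419, 0.42, 0.57, -0.569]
ft_force: [-0.4, 0.1, -3.5]
finger_gap: 0.0151
```

Run:
```python
from g import *
go(.5767,-.1302,.327,107.2)
s=cam('scene'); im=cv2.resize(s['color'][30:230,140:340],None,fx=3,fy=3,interpolation=3)
p=robot.sense()['position']; print([ (n,proj(s,p+[0,0,d]).round(1)) for n,d in (('tcp',0),('grip',.019),('mouth',-.109))])
cv2.imwrite('pics/g2.png',im[:,:,::-1])
```

```text
slide [-41.76  -0.9   -2.51] dr [ 0.001  0.001 -0.   ]
t 3.8 pos [0.4289 0.2611 0.3179] yaw 107.24 F [-0.4  0.1 -3.5] M [-0.02 -0.03  0.  ] gap 0.0151 q6 -1.55
[('tcp', array([223.2,  88.6])), ('grip', array([222. ,  79.3])), ('mouth', array([229.4, 136.2]))]
```

View pics/g2.png

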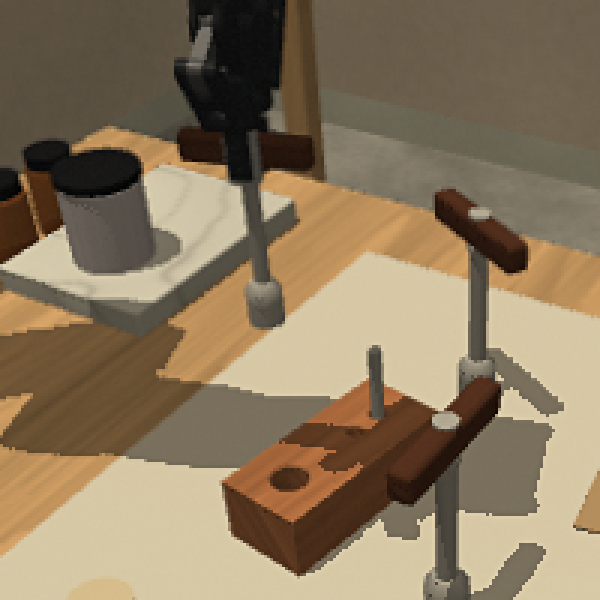

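The view shows the key hanging upright in the grip, with its socket mouth at crop (267,319), about pixel (229,136) and where predicted. The block's hole at crop (290,479) is empty and the punch is undisturbed. Next is the tower.

Emit:
{"op": "servo_tool", "data": {"moves": [{"slide":[-3,-0.9,-0.2],"dr":[0,0,0],"jaw":1},{"slide":[-7,-0.9,-0.4],"dr":[0,0,0],"jaw":1},{"slide":[-11.5,-0.9,-0.7],"dr":[0,0,0],"jaw":1},{"slide":[-16,-0.9,-1.0],"dr":[0,0,0],"jaw":1},{"slide":[-20.5,-0.9,-1.3],"dr":[0,0,0],"jaw":1},{"slide":[-25,-0.9,-1.5],"dr":[0,0,0],"jaw":1},{"slide":[-29.5,-0.9,-1.8],"dr":[0,0,0],"jaw":1},{"slide":[-34,-0.9,-2.0],"dr":[0,0,0],"jaw":1},{"slide":[-38,-0.9,-2.3],"dr":[0,0,0],"jaw":1},{"slide":[-40.5,-0.9,-2.4],"dr":[0,0,0],"jaw":1},{"slide":[-41.76,-0.9,-2.51],"dr":[0,0,0],"jaw":1},{"slide":[-41.76,-0.9,-2.51],"dr":[0,0,0],"jaw":1},{"slide":[-41.76,-0.9,-2.51],"dr":[0,0,0],"jaw":1},{"slide":[-41.76,-0.9,-2.51],"dr":[0,0,0],"jaw":1},{"slide":[-41.76,-0.9,-2.51],"dr":[0,0,0],"jaw":1}]}}

```text
time: 5.35
position: [0.5761, -0.1288, 0.3267]
eef_rot: [-0.419, 0.419, 0.57, -0.57]
ft_force: [-0.5, 0.6, -2.3]
finger_gap: 0.0148
```

Run:
```python
from g import *
go(.5767,-.1302,.284,107.2)
s=cam('scene'); p=robot.sense()['position']
print('keyhole',onz(s,236.7,189.7,.06).round(4))
x0,y0=100,195
im=cv2.resize(s['color'][y0:y0+150,x0:x0+150],None,fx=4,fy=4,interpolation=3)
for n,q in (('tcp',p),('mouth',p+[0,0,-.109]),('bore',np.array([.5767,-.1302,.18]))): print(n,((proj(s,q)-[x0,y0]+.5)*4).round(1))
cv2.imwrite('pics/g3.png',im[:,:,::-1])
```

```text
slide [-0.15  4.27 -0.02] dr [ 0.     0.003 -0.   ]
t 5.35 pos [ 0.5761 -0.1288  0.3267] yaw 107.35 F [-0.5  0.6 -2.3] M [0.01 0.06 0.01] gap 0.0148 q6 -2.28
keyhole [0.4318 0.2583 0.06  ]
tcp [ 97.2 202. ]
mouth [195.7 410.1]
bore [222.5 471.6]
```

View pics/g3.png

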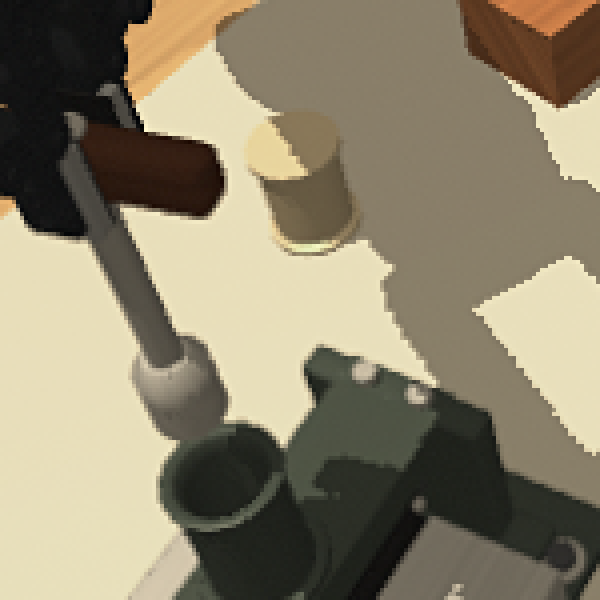

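The view shows the socket just above and behind the tower mouth: socket mouth about (192,413), bore about (224,475). That agrees with prediction to within about 2 mm. I'll lower gently into the lead-in.

```bash
python3 g.py .5775 -.1297 .279 107.2
```

```text
slide [-0.1   4.78 -0.11] dr [ 0.     0.002 -0.   ]
t 5.4 pos [ 0.5762 -0.129   0.3268] yaw 107.34 F [ 0.4  0.5 -2.4] M [ 0.01 -0.03 -0.  ] gap 0.015 q6 -2.28
```

Emit:
{"op": "servo_tool", "data": {"moves": [{"slide":[-0.1,1.2,-0.11],"dr":[0,0,0],"jaw":1},{"slide":[-0.1,2.4,-0.11],"dr":[0,0,0],"jaw":1},{"slide":[-0.1,3.3,-0.11],"dr":[0,0,0],"jaw":1},{"slide":[-0.1,3.9,-0.11],"dr":[0,0,0],"jaw":1},{"slide":[-0.1,4.3,-0.11],"dr":[0,0,0],"jaw":1},{"slide":[-0.1,4.6,-0.11],"dr":[0,0,0],"jaw":1},{"slide":[-0.1,4.78,-0.11],"dr":[0,0,0],"jaw":1},{"slide":[-0.1,4.78,-0.11],"dr":[0,0,0],"jaw":1}]}}

```text
time: 6.2
position: [0.5775, -0.1297, 0.279]
eef_rot: [-0.419, 0.419, 0.57, -0.57]
ft_force: [-0.5, 0.5, -3.4]
finger_gap: 0.015
```

Run:
```python
from g import *
go(.5775,-.1297,.262,107.2)
s=cam('scene'); x0,y0=100,195
im=cv2.resize(s['color'][y0:y0+150,x0:x0+150],None,fx=4,fy=4,interpolation=3)
cv2.imwrite('pics/g4.png',im[:,:,::-1])
```

```text
slide [0.01 1.7  0.  ] dr [ 0.     0.002 -0.   ]
t 6.2 pos [ 0.5775 -0.1297  0.279 ] yaw 107.33 F [-0.5  0.5 -3.4] M [-0.01  0.04  0.  ] gap 0.015 q6 -2.28
```

View pics/g4.png

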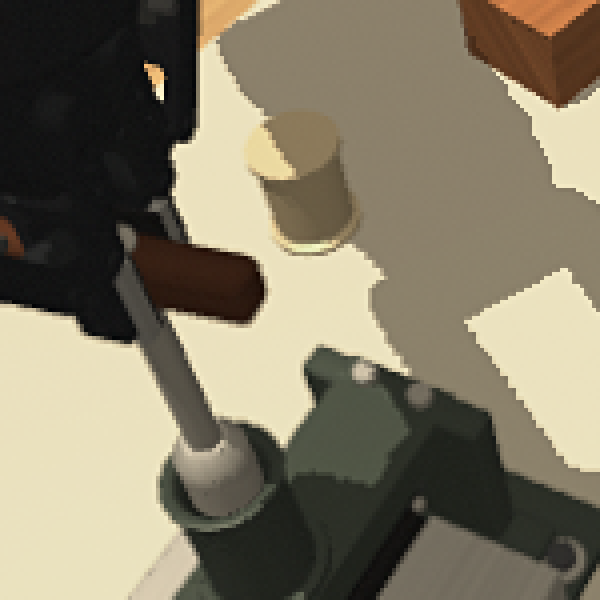

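The view shows the socket centred inside the tower mouth at about (221,480), with no contact force. I'll lower it most of the way.

Emit:
{"op": "servo_tool", "data": {"moves": [{"slide":[0,0.5,0],"dr":[0,0,0],"jaw":1},{"slide":[0,1.0,0],"dr":[0,0,0],"jaw":1},{"slide":[0,1.5,0],"dr":[0,0,0],"jaw":1},{"slide":[0,2.0,0],"dr":[0,0,0],"jaw":1},{"slide":[0,2.0,0],"dr":[0,0,0],"jaw":1}]}}

```text
time: 6.75
position: [0.5774, -0.1297, 0.2581]
eef_rot: [0.419, -0.419, -0.57, 0.57]
ft_force: [0.6, -0.6, -3.5]
finger_gap: 0.015
```

Emit:
{"op": "servo_tool", "data": {"moves": [{"slide":[0,0.5,0],"dr":[0,0,0],"jaw":1},{"slide":[0,1.0,0],"dr":[0,0,0],"jaw":1},{"slide":[0,1.5,0],"dr":[0,0,0],"jaw":1},{"slide":[0,2.0,0],"dr":[0,0,0],"jaw":1},{"slide":[0,2.5,0],"dr":[0,0,0],"jaw":1},{"slide":[0,2.9,0],"dr":[0,0,0],"jaw":1},{"slide":[0,3.2,0],"dr":[0,0,0],"jaw":1},{"slide":[0,3.4,0],"dr":[0,0,0],"jaw":1},{"slide":[0,3.4,0],"dr":[0,0,0],"jaw":1}]}}

```text
time: 7.65
position: [0.5773, -0.1297, 0.2238]
eef_rot: [0.419, -0.419, -0.57, 0.57]
ft_force: [0.9, -0.4, -3.2]
finger_gap: 0.0148
```

Emit:
{"op": "servo_tool", "data": {"moves": [{"slide":[0,0.1,0],"dr":[0,0,0],"jaw":1},{"slide":[0,0.2,0],"dr":[0,0,0],"jaw":1},{"slide":[0,0.3,0],"dr":[0,0,0],"jaw":1},{"slide":[0,0.4,0],"dr":[0,0,0],"jaw":1},{"slide":[0,0.4,0],"dr":[0,0,0],"jaw":1}]}}

```text
time: 8.15
position: [0.5773, -0.1297, 0.2197]
eef_rot: [0.419, -0.419, -0.57, 0.57]
ft_force: [1.1, -0.3, -3.3]
finger_gap: 0.0154
```

Emit:
{"op": "servo_tool", "data": {"moves": [{"slide":[0,0.05,0],"dr":[0,0,0],"jaw":1},{"slide":[0,0.1,0],"dr":[0,0,0],"jaw":1},{"slide":[0,0.15,0],"dr":[0,0,0],"jaw":1},{"slide":[0,0.2,0],"dr":[0,0,0],"jaw":1},{"slide":[0,0.2,0],"dr":[0,0,0],"jaw":1}]}}

```text
time: 8.65
position: [0.5773, -0.1297, 0.2176]
eef_rot: [0.419, -0.419, -0.569, 0.57]
ft_force: [0.6, -0.1, -2.5]
finger_gap: 0.015
```

Emit:
{"op": "servo_tool", "data": {"moves": [{"slide":[0,0.05,0],"dr":[0,0,0],"jaw":1},{"slide":[0,0.1,0],"dr":[0,0,0],"jaw":1},{"slide":[0,0.1,0],"dr":[0,0,0],"jaw":1}]}}

```text
time: 8.95
position: [0.5774, -0.1298, 0.2168]
eef_rot: [0.419, -0.419, -0.57, 0.57]
ft_force: [-0.2, -0.8, -1.4]
finger_gap: 0.0149
```

Emit:
{"op": "servo_tool", "data": {"moves": [{"slide":[0,0.1,0],"dr":[0,0,0],"jaw":1},{"slide":[0,0.15,0],"dr":[0,0,0],"jaw":1},{"slide":[0,0.15,0],"dr":[0,0,0],"jaw":1}]}}

```text
time: 9.25
position: [0.5775, -0.1299, 0.2151]
eef_rot: [0.419, -0.419, -0.57, 0.57]
ft_force: [0.9, -0.5, -2.7]
finger_gap: 0.0153
```

Emit:
{"op": "servo_tool", "data": {"moves": [{"slide":[0,0.05,0],"dr":[0,0,0],"jaw":1},{"slide":[0,0.1,0],"dr":[0,0,0],"jaw":1},{"slide":[0,0.15,0],"dr":[0,0,0],"jaw":1},{"slide":[0,0.2,0],"dr":[0,0,0],"jaw":1},{"slide":[0,0.2,0],"dr":[0,0,0],"jaw":1}]}}

```text
time: 9.75
position: [0.5775, -0.1299, 0.213]
eef_rot: [0.419, -0.419, -0.569, 0.57]
ft_force: [0.7, -0.8, -2.4]
finger_gap: 0.0152
```

```bash
python3 g.py .5775 -.1297 .212 107.2
```

```text
slide [ 0.02  0.1  -0.01] dr [-0.     0.002 -0.   ]
t 9.75 pos [ 0.5775 -0.1299  0.213 ] yaw 107.33 F [ 0.7 -0.8 -2.4] M [-0.16 -0.3  -0.08] gap 0.0152 q6 -2.28
```

Already 6 mm past the stem top with no push, so the square seems to have engaged. I'll carry on gently.

Emit:
{"op": "servo_tool", "data": {"moves": [{"slide":[0,0.1,0],"dr":[0,0,0],"jaw":1},{"slide":[0,0.2,0],"dr":[0,0,0],"jaw":1},{"slide":[0,0.3,0],"dr":[0,0,0],"jaw":1},{"slide":[0,0.3,0],"dr":[0,0,0],"jaw":1}]}}

```text
time: 10.15
position: [0.5775, -0.1299, 0.2098]
eef_rot: [0.419, -0.419, -0.569, 0.57]
ft_force: [1.2, -1.2, -3.1]
finger_gap: 0.0151
```

```bash
python3 g.py .5775 -.1297 .205 107.2
```

```text
slide [ 0.02  0.48 -0.01] dr [-0.     0.002 -0.   ]
t 10.15 pos [ 0.5775 -0.1299  0.2098] yaw 107.32 F [ 1.2 -1.2 -3.1] M [-0.22 -0.29 -0.05] gap 0.0151 q6 -2.28
```

Emit:
{"op": "servo_tool", "data": {"moves": [{"slide":[0,0.1,0],"dr":[0,0,0],"jaw":1},{"slide":[0,0.2,0],"dr":[0,0,0],"jaw":1},{"slide":[0,0.3,0],"dr":[0,0,0],"jaw":1},{"slide":[0,0.4,0],"dr":[0,0,0],"jaw":1},{"slide":[0,0.45,0],"dr":[0,0,0],"jaw":1},{"slide":[0,0.5,0],"dr":[0,0,0],"jaw":1},{"slide":[0,0.5,0],"dr":[0,0,0],"jaw":1}]}}

```text
time: 10.85
position: [0.5775, -0.13, 0.2048]
eef_rot: [0.419, -0.419, -0.569, 0.57]
ft_force: [1.0, -2.1, -1.7]
finger_gap: 0.0151
```

```bash
python3 g.py .5775 -.1297 .205 107.2
```

```text
slide [ 0.03 -0.02 -0.01] dr [-0.     0.002 -0.   ]
t 10.85 pos [ 0.5775 -0.13    0.2048] yaw 107.32 F [ 1.  -2.1 -1.7] M [-0.25 -0.36 -0.03] gap 0.0151 q6 -2.28
```

Expected seating is about 0.203. I'll feel for the collar in small steps.

Emit:
{"op": "servo_tool", "data": {"moves": [{"slide":[0,0.05,0],"dr":[0,0,0],"jaw":1},{"slide":[0,0.1,0],"dr":[0,0,0],"jaw":1},{"slide":[0,0.15,0],"dr":[0,0,0],"jaw":1},{"slide":[0,0.15,0],"dr":[0,0,0],"jaw":1}]}}

```text
time: 11.25
position: [0.5775, -0.1299, 0.2032]
eef_rot: [0.419, -0.419, -0.569, 0.57]
ft_force: [1.0, -0.3, -0.8]
finger_gap: 0.0148
```

Emit:
{"op": "servo_tool", "data": {"moves": [{"slide":[0,0.05,0],"dr":[0,0,0],"jaw":1},{"slide":[0,0.1,0],"dr":[0,0,0],"jaw":1},{"slide":[0,0.1,0],"dr":[0,0,0],"jaw":1}]}}

```text
time: 11.55
position: [0.5778, -0.13, 0.2031]
eef_rot: [0.419, -0.419, -0.57, 0.57]
ft_force: [-0.7, -0.5, 5.1]
finger_gap: 0.015
```

```bash
python3 g.py .5775 -.1297 .205 107.2
```

```text
slide [ 0.04 -0.19  0.02] dr [ 0.001  0.002 -0.001]
t 11.55 pos [ 0.5778 -0.13    0.2031] yaw 107.33 F [-0.7 -0.5  5.1] M [ 0.03  0.08 -0.02] gap 0.015 q6 -2.28
```

Seated: the collar was felt at TCP z 0.2031, as predicted. Now I'll turn clockwise (+tool y), first 0.5 rad, which is well short of the stop.

Emit:
{"op": "servo_tool", "data": {"moves": [{"slide":[0,0,0],"dr":[0,0.06,0],"jaw":1},{"slide":[0,0,0],"dr":[0,0.12,0],"jaw":1},{"slide":[0,0,0],"dr":[0,0.18,0],"jaw":1},{"slide":[0,0,0],"dr":[0,0.24,0],"jaw":1},{"slide":[0,0,0],"dr":[0,0.3,0],"jaw":1},{"slide":[0,0,0],"dr":[0,0.36,0],"jaw":1},{"slide":[0,0,0],"dr":[0,0.42,0],"jaw":1},{"slide":[0,0,0],"dr":[0,0.48,0],"jaw":1}]}}

```text
time: 12.35
position: [0.5782, -0.1309, 0.2032]
eef_rot: [-0.542, 0.544, 0.453, -0.453]
ft_force: [1.5, -3.0, -0.1]
finger_gap: 0.0148
```

```bash
python3 g.py .5775 -.1297 .2031 80
```

```text
slide [0.11 0.01 0.09] dr [ 0.002 -0.005 -0.002]
t 12.35 pos [ 0.5782 -0.1309  0.2032] yaw 79.69 F [ 1.5 -3.  -0.1] M [-0.73 -0.35  0.12] gap 0.0148 q6 -1.8
```

Emit:
{"op": "servo_tool", "data": {"moves": [{"slide":[0,0,0],"dr":[0,0.04,0],"jaw":1},{"slide":[0,0,0],"dr":[0,0.08,0],"jaw":1},{"slide":[0,0,0],"dr":[0,0.12,0],"jaw":1},{"slide":[0,0,0],"dr":[0,0.12,0],"jaw":1}]}}

```text
time: 12.75
position: [0.5782, -0.1313, 0.2032]
eef_rot: [-0.568, 0.57, 0.419, -0.42]
ft_force: [1.4, -3.3, 1.3]
finger_gap: 0.015
```

```bash
python3 g.py .5775 -.1297 .2031 72.8
```

```text
slide [0.13 0.01 0.12] dr [ 0.003 -0.    -0.003]
t 12.75 pos [ 0.5782 -0.1313  0.2032] yaw 72.79 F [ 1.4 -3.3  1.3] M [-0.5  -0.27  0.01] gap 0.015 q6 -1.68
```

Emit:
{"op": "servo_tool", "data": {"moves": [{"slide":[0,0,0],"dr":[0,0.04,0],"jaw":1},{"slide":[0,0,0],"dr":[0,0.08,0],"jaw":1},{"slide":[0,0,0],"dr":[0,0.1,0],"jaw":1}]}}

```text
time: 13.05
position: [0.5782, -0.1315, 0.2032]
eef_rot: [-0.588, 0.591, 0.39, -0.391]
ft_force: [1.4, -2.4, 0.8]
finger_gap: 0.0153
```

```bash
python3 g.py .5775 -.1297 .2031 67.1
```

```text
slide [0.14 0.01 0.14] dr [ 0.003 -0.001 -0.003]
t 13.05 pos [ 0.5782 -0.1315  0.2032] yaw 67.06 F [ 1.4 -2.4  0.8] M [-0.41 -0.21  0.08] gap 0.0153 q6 -1.58
```

Emit:
{"op": "servo_tool", "data": {"moves": [{"slide":[0,0,0],"dr":[0,0.03,0],"jaw":1},{"slide":[0,0,0],"dr":[0,0.06,0],"jaw":1},{"slide":[0,0,0],"dr":[0,0.08,0],"jaw":1}]}}

```text
time: 13.35
position: [0.5782, -0.1317, 0.2032]
eef_rot: [-0.603, 0.606, 0.366, -0.367]
ft_force: [0.5, -1.3, 1.6]
finger_gap: 0.0153
```

```bash
python3 g.py .5775 -.1297 .2031 62.5
```

```text
slide [0.15 0.01 0.15] dr [ 0.003 -0.001 -0.003]
t 13.35 pos [ 0.5782 -0.1317  0.2032] yaw 62.42 F [ 0.5 -1.3  1.6] M [-0.45 -0.11  0.1 ] gap 0.0153 q6 -1.5
```

Emit:
{"op": "servo_tool", "data": {"moves": [{"slide":[0,0,0],"dr":[0,0.03,0],"jaw":1},{"slide":[0,0,0],"dr":[0,0.06,0],"jaw":1},{"slide":[0,0,0],"dr":[0,0.06,0],"jaw":1}]}}

```text
time: 13.65
position: [0.5781, -0.1318, 0.2032]
eef_rot: [-0.614, 0.617, 0.348, -0.348]
ft_force: [0.6, -1.6, 0.7]
finger_gap: 0.015
```

```bash
python3 g.py .5775 -.1297 .2031 59
```

```text
slide [0.15 0.01 0.16] dr [ 0.004 -0.001 -0.003]
t 13.65 pos [ 0.5781 -0.1318  0.2032] yaw 58.94 F [ 0.6 -1.6  0.7] M [-0.55 -0.08  0.03] gap 0.015 q6 -1.44
```

Emit:
{"op": "servo_tool", "data": {"moves": [{"slide":[0,0,0],"dr":[0,0.03,0],"jaw":1},{"slide":[0,0,0],"dr":[0,0.05,0],"jaw":1},{"slide":[0,0,0],"dr":[0,0.05,0],"jaw":1}]}}

```text
time: 13.95
position: [0.5781, -0.1318, 0.2032]
eef_rot: [-0.623, 0.626, 0.332, -0.333]
ft_force: [0.2, -1.9, 1.4]
finger_gap: 0.0149
```

```bash
python3 g.py .5775 -.1297 .2031 56
```

```text
slide [0.15 0.01 0.17] dr [ 0.004  0.001 -0.003]
t 13.95 pos [ 0.5781 -0.1318  0.2032] yaw 56.08 F [ 0.2 -1.9  1.4] M [-0.51 -0.15  0.08] gap 0.0149 q6 -1.39
```

Emit:
{"op": "servo_tool", "data": {"moves": [{"slide":[0,0,0],"dr":[0,0.03,0],"jaw":1},{"slide":[0,0,0],"dr":[0,0.05,0],"jaw":1},{"slide":[0,0,0],"dr":[0,0.05,0],"jaw":1}]}}

```text
time: 14.25
position: [0.578, -0.1319, 0.2032]
eef_rot: [-0.631, 0.634, 0.316, -0.317]
ft_force: [-0.6, -1.6, 0.6]
finger_gap: 0.0152
```

```bash
python3 g.py .5775 -.1297 .2031 56
```

```text
slide [0.14 0.01 0.17] dr [ 0.004 -0.049 -0.003]
t 14.25 pos [ 0.578  -0.1319  0.2032] yaw 53.17 F [-0.6 -1.6  0.6] M [-0.54 -0.09  0.04] gap 0.0152 q6 -1.34
```

Emit:
{"op": "servo_tool", "data": {"moves": [{"slide":[0,0,0],"dr":[0,0.03,0],"jaw":1},{"slide":[0,0,0],"dr":[0,0.05,0],"jaw":1},{"slide":[0,0,0],"dr":[0,0.05,0],"jaw":1}]}}

```text
time: 14.55
position: [0.578, -0.1319, 0.2032]
eef_rot: [-0.638, 0.642, 0.3, -0.301]
ft_force: [0.6, -3.0, 1.3]
finger_gap: 0.0149
```

```bash
python3 g.py .5775 -.1297 .2031 56
```

```text
slide [0.14 0.01 0.18] dr [ 0.004 -0.1   -0.003]
t 14.55 pos [ 0.578  -0.1319  0.2032] yaw 50.29 F [ 0.6 -3.   1.3] M [-0.58 -0.07  0.05] gap 0.0149 q6 -1.29
```

Emit:
{"op": "servo_tool", "data": {"moves": [{"slide":[0,0,0],"dr":[0,0.03,0],"jaw":1},{"slide":[0,0,0],"dr":[0,0.05,0],"jaw":1},{"slide":[0,0,0],"dr":[0,0.05,0],"jaw":1}]}}

```text
time: 14.85
position: [0.578, -0.132, 0.2032]
eef_rot: [-0.646, 0.649, 0.284, -0.285]
ft_force: [0.2, -2.4, 0.8]
finger_gap: 0.015
```

```bash
python3 g.py .5775 -.1297 .2031 56
```

```text
slide [0.14 0.01 0.19] dr [ 0.004 -0.15  -0.003]
t 14.85 pos [ 0.578  -0.132   0.2032] yaw 47.43 F [ 0.2 -2.4  0.8] M [-0.6   0.02  0.03] gap 0.015 q6 -1.24
```

Emit:
{"op": "servo_tool", "data": {"moves": [{"slide":[0,0,0],"dr":[0,0.03,0],"jaw":1},{"slide":[0,0,0],"dr":[0,0.05,0],"jaw":1},{"slide":[0,0,0],"dr":[0,0.05,0],"jaw":1}]}}

```text
time: 15.15
position: [0.5779, -0.1321, 0.2032]
eef_rot: [-0.653, 0.656, 0.268, -0.268]
ft_force: [-0.2, -2.7, 0.5]
finger_gap: 0.0152
```

```bash
python3 g.py .5775 -.1297 .2031 56
```

```text
slide [0.14 0.01 0.2 ] dr [ 0.004 -0.2   -0.003]
t 15.15 pos [ 0.5779 -0.1321  0.2032] yaw 44.52 F [-0.2 -2.7  0.5] M [-0.59  0.02  0.05] gap 0.0152 q6 -1.19
```

Emit:
{"op": "servo_tool", "data": {"moves": [{"slide":[0,0,0],"dr":[0,0.03,0],"jaw":1},{"slide":[0,0,0],"dr":[0,0.05,0],"jaw":1},{"slide":[0,0,0],"dr":[0,0.05,0],"jaw":1}]}}

```text
time: 15.45
position: [0.5779, -0.1321, 0.2032]
eef_rot: [-0.659, 0.663, 0.251, -0.252]
ft_force: [-0.1, -2.6, 0.1]
finger_gap: 0.0148
```

```bash
python3 g.py .5775 -.1297 .2031 56
```

```text
slide [0.13 0.01 0.2 ] dr [ 0.004 -0.25  -0.003]
t 15.45 pos [ 0.5779 -0.1321  0.2032] yaw 41.65 F [-0.1 -2.6  0.1] M [-0.65  0.05  0.06] gap 0.0148 q6 -1.14
```

Emit:
{"op": "servo_tool", "data": {"moves": [{"slide":[0,0,0],"dr":[0,0.03,0],"jaw":1},{"slide":[0,0,0],"dr":[0,0.05,0],"jaw":1},{"slide":[0,0,0],"dr":[0,0.05,0],"jaw":1}]}}

```text
time: 15.75
position: [0.5778, -0.1321, 0.2032]
eef_rot: [-0.665, 0.669, 0.235, -0.235]
ft_force: [-0.7, -1.9, 1.1]
finger_gap: 0.0152
```

```bash
python3 g.py .5775 -.1297 .2031 56
```

```text
slide [0.13 0.01 0.21] dr [ 0.004 -0.3   -0.003]
t 15.75 pos [ 0.5778 -0.1321  0.2032] yaw 38.8 F [-0.7 -1.9  1.1] M [-0.67  0.15  0.29] gap 0.0152 q6 -1.09
```

Emit:
{"op": "servo_tool", "data": {"moves": [{"slide":[0,0,0],"dr":[0,0.03,0],"jaw":1},{"slide":[0,0,0],"dr":[0,0.05,0],"jaw":1},{"slide":[0,0,0],"dr":[0,0.05,0],"jaw":1}]}}

```text
time: 16.05
position: [0.5778, -0.1321, 0.2032]
eef_rot: [-0.671, 0.674, 0.218, -0.218]
ft_force: [-0.0, -1.9, 0.9]
finger_gap: 0.0148
```

```bash
python3 g.py .5775 -.1297 .2031 56
```

```text
slide [0.12 0.01 0.21] dr [ 0.004 -0.35  -0.003]
t 16.05 pos [ 0.5778 -0.1321  0.2032] yaw 35.92 F [-0.  -1.9  0.9] M [-0.69  0.15  0.56] gap 0.0148 q6 -1.04
```

Mz rose 0.05, 0.29, 0.56 N m: the stop is reached and it is firm, within the 0.3–0.6 band. I'll back off about 0.12 rad, which stays inside the play, and start lifting.

Emit:
{"op": "servo_tool", "data": {"moves": [{"slide":[0,0,0],"dr":[0,-0.04,0],"jaw":1},{"slide":[0,0,0],"dr":[0,-0.08,0],"jaw":1},{"slide":[0,0,0],"dr":[0,-0.12,0],"jaw":1},{"slide":[0,0,0],"dr":[0,-0.12,0],"jaw":1},{"slide":[0,-0.3,0],"dr":[0,-0.12,0],"jaw":1},{"slide":[0,-0.6,0],"dr":[0,-0.12,0],"jaw":1},{"slide":[0,-0.6,0],"dr":[0,-0.12,0],"jaw":1}]}}

```text
time: 16.75
position: [0.5777, -0.1319, 0.2091]
eef_rot: [-0.657, 0.66, 0.257, -0.258]
ft_force: [-0.0, -1.3, -3.5]
finger_gap: 0.015
```

```bash
python3 g.py .5778 -.1321 .223 42.8
```

```text
slide [-0.01 -1.39 -0.03] dr [ 0.004 -0.001 -0.003]
t 16.75 pos [ 0.5777 -0.1319  0.2091] yaw 42.76 F [-0.  -1.3 -3.5] M [-0.5  -0.13 -0.04] gap 0.015 q6 -1.16
```

Emit:
{"op": "servo_tool", "data": {"moves": [{"slide":[0,-0.5,0],"dr":[0,0,0],"jaw":1},{"slide":[0,-1.0,0],"dr":[0,0,0],"jaw":1},{"slide":[0,-1.6,0],"dr":[0,0,0],"jaw":1},{"slide":[0,-2.4,0],"dr":[0,0,0],"jaw":1},{"slide":[0,-3.2,0],"dr":[0,0,0],"jaw":1},{"slide":[0,-4.0,0],"dr":[0,0,0],"jaw":1},{"slide":[0,-4.0,0],"dr":[0,0,0],"jaw":1}]}}

```text
time: 17.45
position: [0.5784, -0.1319, 0.251]
eef_rot: [-0.656, 0.661, 0.258, -0.257]
ft_force: [0.3, -0.3, -3.8]
finger_gap: 0.0148
```

Emit:
{"op": "servo_tool", "data": {"moves": [{"slide":[0,-1.0,0],"dr":[0,0,0],"jaw":1},{"slide":[0,-2.2,0],"dr":[0,0,0],"jaw":1},{"slide":[0,-3.6,0],"dr":[0,0,0],"jaw":1},{"slide":[0,-5.2,0],"dr":[0,0,0],"jaw":1},{"slide":[0,-6.7,0],"dr":[0,0,0],"jaw":1},{"slide":[0,-7.8,0],"dr":[0,0,0],"jaw":1},{"slide":[0,-7.8,0],"dr":[0,0,0],"jaw":1},{"slide":[0,-7.8,0],"dr":[0,0,0],"jaw":1}]}}

```text
time: 18.25
position: [0.5781, -0.1314, 0.329]
eef_rot: [-0.656, 0.661, 0.258, -0.257]
ft_force: [-0.5, 0.7, -2.6]
finger_gap: 0.0153
```

```bash
python3 g.py .429 .2613 .327 107.2
```

```text
slide [15.73 -0.06 38.95] dr [ 0.005 -1.124 -0.005]
t 18.25 pos [ 0.5781 -0.1314  0.329 ] yaw 42.78 F [-0.5  0.7 -2.6] M [-0.01 -0.02  0.02] gap 0.0153 q6 -1.16
```

Emit:
{"op": "servo_tool", "data": {"moves": [{"slide":[1.2,0,3],"dr":[0,-0.1,0],"jaw":1},{"slide":[2.8,0,7],"dr":[0,-0.22,0],"jaw":1},{"slide":[4.6,0,11.3],"dr":[0,-0.34,0],"jaw":1},{"slide":[6.3,0,15.6],"dr":[0,-0.46,0],"jaw":1},{"slide":[8,0,19.9],"dr":[0,-0.58,0],"jaw":1},{"slide":[9.8,0,24.2],"dr":[0,-0.7,0],"jaw":1},{"slide":[11.5,0,28.5],"dr":[0,-0.82,0],"jaw":1},{"slide":[13.2,0,32.7],"dr":[0,-0.94,0],"jaw":1},{"slide":[14.8,0,36.5],"dr":[0,-1.05,0],"jaw":1},{"slide":[15.73,-0.06,38.95],"dr":[0.005,-1.124,-0.005],"jaw":1},{"slide":[15.73,-0.06,38.95],"dr":[0.005,-1.124,-0.005],"jaw":1},{"slide":[15.73,-0.06,38.95],"dr":[0.005,-1.124,-0.005],"jaw":1},{"slide":[15.73,-0.06,38.95],"dr":[0.005,-1.124,-0.005],"jaw":1}]}}

```text
time: 19.55
position: [0.4292, 0.2605, 0.3264]
eef_rot: [0.42, -0.42, -0.568, 0.569]
ft_force: [0.5, -0.9, -3.1]
finger_gap: 0.0149
```

```bash
python3 g.py .4293 .2613 .182 107.2
```

```text
slide [ 0.08 14.44 -0.05] dr [-0.001 -0.002 -0.   ]
t 19.55 pos [0.4292 0.2605 0.3264] yaw 107.09 F [ 0.5 -0.9 -3.1] M [ 0.01 -0.08 -0.06] gap 0.0149 q6 -1.55
```

Emit:
{"op": "servo_tool", "data": {"moves": [{"slide":[0.08,2,-0.05],"dr":[0,0,0],"jaw":1},{"slide":[0.08,4.5,-0.05],"dr":[0,0,0],"jaw":1},{"slide":[0.08,7,-0.05],"dr":[0,0,0],"jaw":1},{"slide":[0.08,9.5,-0.05],"dr":[0,0,0],"jaw":1},{"slide":[0.08,12,-0.05],"dr":[0,0,0],"jaw":1},{"slide":[0.08,13.6,-0.05],"dr":[0,0,0],"jaw":1},{"slide":[0.08,14.4,-0.05],"dr":[0,0,0],"jaw":1},{"slide":[0.08,14.4,-0.05],"dr":[0,0,0],"jaw":1}]}}

```text
time: 20.35
position: [0.4292, 0.2602, 0.1814]
eef_rot: [0.421, -0.42, -0.567, 0.569]
ft_force: [0.6, -0.1, -1.7]
finger_gap: 0.0151
```

Run:
```python
from g import *
go(.4293,.2613,.119,107.2)
s=cam('scene'); p=robot.sense()['position']; x0,y0=180,120
im=cv2.resize(s['color'][y0:y0+100,x0:x0+120],None,fx=6,fy=6,interpolation=3)
for n,q in (('mouth',p+[0,0,-.109]),('hole.4299',np.array([.4299,.2615,.06])),('hole.4318',np.array([.4318,.2583,.06]))): print(n,((proj(s,q)-[x0,y0]+.5)*6).round(1))
cv2.imwrite('pics/g5.png',im[:,:,::-1])
```

```text
slide [ 0.11  6.24 -0.06] dr [-0.003 -0.004 -0.001]
t 20.35 pos [0.4292 0.2602 0.1814] yaw 106.97 F [ 0.6 -0.1 -1.7] M [0.04 0.   0.01] gap 0.0151 q6 -1.54
mouth [339.2 390.7]
hole.4299 [344.  415.2]
hole.4318 [343.3 421.2]
```

View pics/g5.png

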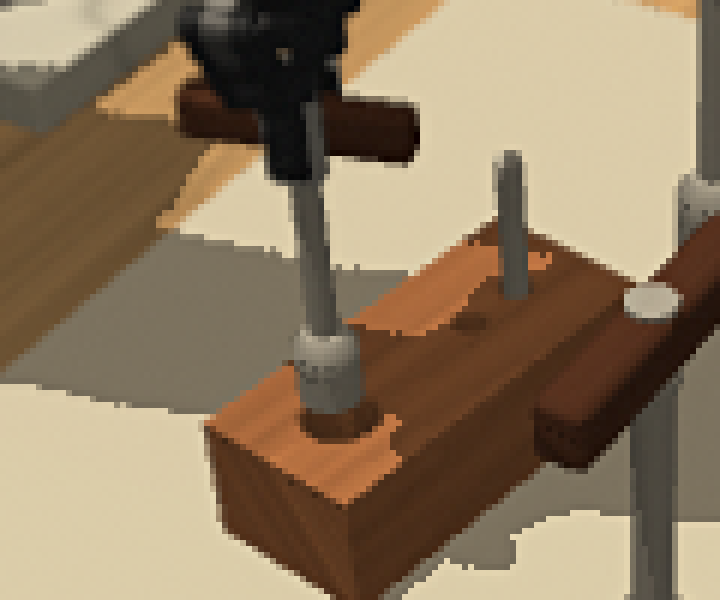

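The view shows the socket end at about (330,389), roughly 9 px (3 mm) left of where an upright grip would put it. The hole centre is at about (341,414) and the punch is untouched. I'll shift the TCP to (0.432, 0.2627), lower to just above the block and look again.

```bash
python3 g.py .4319 .2627 .173 107.2
```

```text
slide [ 0.14  0.94 -0.26] dr [-0.001 -0.004 -0.   ]
t 20.4 pos [0.4298 0.2606 0.1825] yaw 107.0 F [-0.3 -0.2 -2.8] M [-0.   -0.01  0.01] gap 0.0151 q6 -1.54
```

Emit:
{"op": "servo_tool", "data": {"moves": [{"slide":[0.14,0.3,-0.26],"dr":[0,0,0],"jaw":1},{"slide":[0.14,0.6,-0.26],"dr":[0,0,0],"jaw":1},{"slide":[0.14,0.9,-0.26],"dr":[0,0,0],"jaw":1},{"slide":[0.14,0.9,-0.26],"dr":[0,0,0],"jaw":1}]}}

```text
time: 20.8
position: [0.4316, 0.2627, 0.1732]
eef_rot: [0.421, -0.42, -0.568, 0.569]
ft_force: [1.0, -0.1, -2.8]
finger_gap: 0.0149
```

Run:
```python
from g import *
go(.4319,.2627,.119,107.2)
s=cam('scene'); p=robot.sense()['position']; x0,y0=205,155
im=cv2.resize(s['color'][y0:y0+60,x0:x0+70],None,fx=10,fy=10,interpolation=0)
for n,q in (('mouth',p+[0,0,-.109]),('hole.4299',np.array([.4299,.2615,.06]))): print(n,((proj(s,q)-[x0,y0]+.5)*10).round(1))
cv2.imwrite('pics/g6.png',im[:,:,::-1])
```

```text
slide [-0.01  5.42 -0.04] dr [-0.002 -0.003 -0.   ]
t 20.8 pos [0.4316 0.2627 0.1732] yaw 107.01 F [ 1.  -0.1 -2.8] M [-0.05 -0.01 -0.01] gap 0.0149 q6 -1.54
mouth [330.4 327.7]
hole.4299 [323.4 342. ]
```

View pics/g6.png

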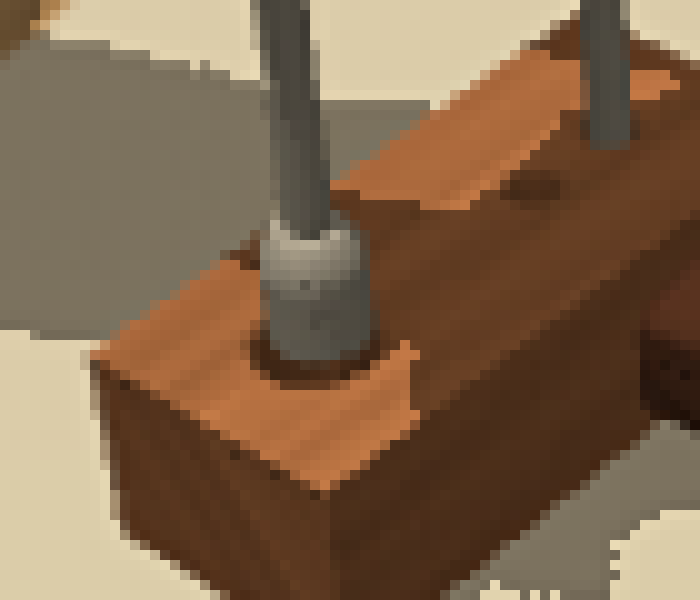

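The view shows the socket centred sideways on the hole (317 vs 318) and about 1–2 mm too far back. I'll nudge it 1 mm toward the camera and lower with force checks.

Emit:
{"op": "servo_tool", "data": {"moves": [{"slide":[-0.1,0,-0.03],"dr":[0,0,0],"jaw":1},{"slide":[-0.1,0.3,-0.03],"dr":[0,0,0],"jaw":1},{"slide":[-0.1,0.6,-0.03],"dr":[0,0,0],"jaw":1},{"slide":[-0.1,0.9,-0.03],"dr":[0,0,0],"jaw":1},{"slide":[-0.1,0.9,-0.03],"dr":[0,0,0],"jaw":1}]}}

```text
time: 21.35
position: [0.4318, 0.2617, 0.1637]
eef_rot: [0.421, -0.42, -0.568, 0.569]
ft_force: [-0.1, -0.5, -3.0]
finger_gap: 0.0149
```

```bash
python3 g.py .4322 .2618 .119 107.2
```

```text
slide [ 0.    4.47 -0.05] dr [-0.003 -0.003 -0.001]
t 21.35 pos [0.4318 0.2617 0.1637] yaw 107.01 F [-0.1 -0.5 -3. ] M [ 0.03 -0.02  0.04] gap 0.0149 q6 -1.54
```

Into the hole by about 5 mm with no contact. Lowering further.

Emit:
{"op": "servo_tool", "data": {"moves": [{"slide":[0,0.5,0],"dr":[0,0,0],"jaw":1},{"slide":[0,1.0,0],"dr":[0,0,0],"jaw":1},{"slide":[0,1.5,0],"dr":[0,0,0],"jaw":1},{"slide":[0,1.5,0],"dr":[0,0,0],"jaw":1}]}}

```text
time: 21.75
position: [0.4311, 0.2615, 0.1477]
eef_rot: [0.421, -0.42, -0.567, 0.57]
ft_force: [-0.4, -0.0, -1.8]
finger_gap: 0.0155
```

Emit:
{"op": "servo_tool", "data": {"moves": [{"slide":[0,0.6,0],"dr":[0,0,0],"jaw":1},{"slide":[0,1.2,0],"dr":[0,0,0],"jaw":1},{"slide":[0,1.8,0],"dr":[0,0,0],"jaw":1},{"slide":[0,2.3,0],"dr":[0,0,0],"jaw":1},{"slide":[0,2.6,0],"dr":[0,0,0],"jaw":1},{"slide":[0,2.6,0],"dr":[0,0,0],"jaw":1}]}}

```text
time: 22.35
position: [0.4307, 0.2613, 0.1211]
eef_rot: [0.422, -0.42, -0.567, 0.57]
ft_force: [-0.3, -0.2, -2.8]
finger_gap: 0.0153
```

Emit:
{"op": "servo_tool", "data": {"moves": [{"slide":[0,0.1,0],"dr":[0,0,0],"jaw":1},{"slide":[0,0.2,0],"dr":[0,0,0],"jaw":1},{"slide":[0,0.25,0],"dr":[0,0,0],"jaw":1},{"slide":[0,0.25,0],"dr":[0,0,0],"jaw":1}]}}

```text
time: 22.75
position: [0.431, 0.2614, 0.1192]
eef_rot: [0.421, -0.42, -0.567, 0.57]
ft_force: [-0.3, 0.0, 1.2]
finger_gap: 0.015
```

```bash
python3 g.py .4322 .2618 .119 107.2
```

```text
slide [ 0.    0.02 -0.13] dr [-0.005 -0.003 -0.001]
t 22.75 pos [0.431  0.2614 0.1192] yaw 107.01 F [-0.3  0.   1.2] M [-0.03  0.12 -0.01] gap 0.015 q6 -1.54
```

The floor was felt at the original height of 0.119. I'll release and retreat straight up.

Emit:
{"op": "servo_tool", "data": {"moves": [{"slide":[0,0,0],"dr":[0,0,0],"jaw":0.7},{"slide":[0,0,0],"dr":[0,0,0],"jaw":0.5},{"slide":[0,0,0],"dr":[0,0,0],"jaw":0.2},{"slide":[0,0,0],"dr":[0,0,0],"jaw":0},{"slide":[0,0,0],"dr":[0,0,0],"jaw":0},{"slide":[0,0,0],"dr":[0,0,0],"jaw":0},{"slide":[0,0,0],"dr":[0,0,0],"jaw":0},{"slide":[0,0,0],"dr":[0,0,0],"jaw":0}]}}

```text
time: 23.55
position: [0.431, 0.2614, 0.1192]
eef_rot: [0.421, -0.42, -0.567, 0.57]
ft_force: [-1.0, -0.5, -0.4]
finger_gap: 0.0851
```

Emit:
{"op": "servo_tool", "data": {"moves": [{"slide":[0,-1,0],"dr":[0,0,0],"jaw":0},{"slide":[0,-2.5,0],"dr":[0,0,0],"jaw":0},{"slide":[0,-4.5,0],"dr":[0,0,0],"jaw":0},{"slide":[0,-7,0],"dr":[0,0,0],"jaw":0},{"slide":[0,-10,0],"dr":[0,0,0],"jaw":0},{"slide":[0,-13,0],"dr":[0,0,0],"jaw":0},{"slide":[0,-15,0],"dr":[0,0,0],"jaw":0},{"slide":[0,-15,0],"dr":[0,0,0],"jaw":0},{"slide":[0,-15,0],"dr":[0,0,0],"jaw":0}]}}

```text
time: 24.45
position: [0.4316, 0.2617, 0.2695]
eef_rot: [0.421, -0.42, -0.567, 0.57]
ft_force: [-0.4, -0.3, -0.4]
finger_gap: 0.0854
```

Run:
```python
from g import *
s=cam('scene','end'); S=cloud(s); z=S[...,2]
m=np.zeros(z.shape,bool); m[150:190,210:256]=1; m&=(z>.125)&(z<.17); print(cv2.minAreaRect((S[m][:,:2]*1000).astype(np.float32)),np.median(S[m][:,2]))
print(robot.sense()['position'],robot.sense()['finger_gap'])
a=cv2.imread('pics/scene0.png')[:,:,::-1]; 
cv2.imwrite('pics/end2.png',np.hstack([cv2.resize(s['color'][140:420,60:410],None,fx=2,fy=2,interpolation=3)])[:,:,::-1])
# roller height: light pixels near the roller, before vs. end
```

```text
((429.1930236816406, 259.24365234375), (90.0767822265625, 17.445388793945312), 16.455738067626953) 0.14398501997140795
[0.43114935 0.26150828 0.26857567] 0.08553234334862882
```

View pics/end2.png

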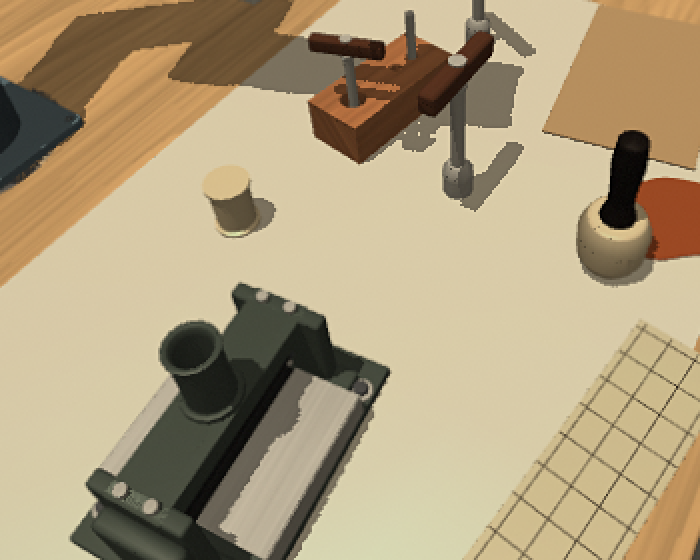

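The view shows the key upright in its hole, with its bar at (346,45) and within about 1 mm of its original pose. The punch, spool, maul and other keys are unmoved, and the gripper is clear.

```bash
python3 -c "
from station import robot
print(robot.close_job())"
```

```text
the job is handed in; nothing more can be done
None
```

The T-key was taken from its block, used to close the roller press until firm, and stood back in its own hole. I handed the job in at about 24.5 s of robot time.

- **Seating:** the square lined up on the first try, so no search was needed. The key passed the stem top with no push and stopped on the collar at the height I had predicted (about 8 N at contact).
- **Turning:** I turned it clockwise about 1.25 rad. The resisting torque stayed low (0.12 N m or less) until the stop, then rose to 0.29 and 0.56 N m, within the firm band. I backed off 0.12 rad, which is inside the socket's play, before lifting out.
- **Return:** before lowering, the socket end hung about 3 mm off the grip axis, so I shifted the arm to centre it over the hole. It reached the floor at the original height, and the last picture shows the bar within about 1 mm and 1° of where it started.
- **Surroundings:** the punch, maul, spool and the other two T-keys look unmoved, and the gripper is open about 120 mm above the bar.

Two things I did not fully settle:
- **Rollers:** I did not measure the top roller's height. That the rollers met rests on the torque rise and the angle turned.
- **Drift:** the arm moved about 2.5 mm sideways while turning, with only 2–3 N of side force.

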